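# Show the engraved block to the inspection camera

### The job

Throw the red handle of the toggle clamp all the way back to free the wood block, lift the block out of the jig and hold it up to the blue inspection camera: engraved face square to the lens, picture level and the right way up, centred, with the face 15 cm in front of the lens. Finish holding it there, still, in the gripper and touching nothing else; do not put it down. Leave the camera, the bottle, the jar, the roller and the paint tube where they are.

Things in the scene. Friction and masses are not known exactly. Their poses are not given: they have to be found in the camera images.
- jig: Plywood jig fixed to the bench, 110 (x) x 300 (y) x 18 mm; origin: centre of underside. Along its y: steel end stop (inner face at +125 mm, 66 mm high), two dark guide rails beside the block (+35 to +118 mm, slot 25 mm wide, tops 43 mm above the bench), straight-line toggle clamp (-85 to +25 mm). Locked, its sprung rubber tip presses the block to the stop with about 6 N.
- clamp (a joint): Toggle clamp handle, rad: 0 locked (start), leaning 35 deg from vertical towards the block; 1.48 thrown fully back, leaning 50 deg the other way, plunger drawn 25 mm off the block. Turns about the line through clamp_pivot parallel to jig x, positive from jig z towards jig -y. Stays where left; 3 to 5 N at the grip moves it.
- clamp_pivot (a point): Pivot of the clamp handle, fixed to the jig at (0, -75, 62) mm in the jig's frame.
- clamp_grip (a point): Middle of the upper part of the red plastic grip of the clamp handle, 80 mm from the pivot; the grip is 18 mm wide (jig x), 16 mm thick, and its end lies 22 mm further out. Moves with the handle; can be pinched from above across its 18 mm.
- block: Loose wood-engraving block, 23 mm thick (x) x 100 long (y) x 85 tall (z), about 0.14 kg, on edge in the slot 18 mm above the bench, axes parallel to the jig's. Origin: centre of underside. Its +x face is stained dark blue with pale cut lines (a leafy stem growing up); +z is the picture's top. Above the rails it is free to be gripped across the 23 mm from above.
- block_face (a point): Centre of the block's engraved face (11.5, 0, 42.5 mm in the block's frame).
- block_back (a point): Centre of the block's plain back (-11.5, 0, 42.5 mm in the block's frame).
- camera_head: Inspection camera: blue housing, black lens and 68 mm ring light, on a 400 mm steel column (240 mm beyond the focus point) with a round 120 mm foot. Origin: centre of the lens front. Looks along its -x, 20 deg downward; y is level, z is up in the picture. A block shown square and upright has its x, y, z along the camera's x, y, z. Its height and direction vary.
- focus (a point): Point in the air 150 mm in front of the lens on its axis, 200 to 260 mm above the bench, axes as those of the camera head: the place for the centre of the block's engraved face.
- bottle: White plastic bottle with a red label, 68 mm across, 170 mm tall; origin: centre of its underside. Bystander.
- jar: Black ink jar with yellow lid, 64 mm across, 60 mm tall; origin: centre of its underside. Bystander.
- brayer: Ink roller lying on the bench: black roller 40 mm across and 90 mm long, wooden handle reaching 168 mm along its -x; origin: on the bench below the middle of the roller. Bystander.
- tube: White paint tube with blue cap and band, 34 mm wide, 118 mm long along its x, 20 mm high; origin: underside, middle of the tube. Bystander.

How it is judged:
On the way, in this order (a step that is already met when the one before it is completed fails the run):
1. the clamp handle is thrown back while the block still stands in the jig (value of joint clamp above 1.1 rad and z of block in the frame of jig below 0.028 m), for 0.1 s.
2. the block is gripped and lifted clear of the jig (z of block in the frame of jig above 0.07 m and contact force between the fingers and block above 1 N), for 0.1 s.
At the end, for the whole second after the job is handed in: The block is held still in the gripper, clear of jig and camera; the centre of its engraved face is within 15 mm along each camera axis of the point 150 mm before the lens, looking at the lens, square, upright and level within 8 degrees; the clamp handle is still back (over 1.0 rad) (x of block_face in the frame of focus between -0.015 and 0.015 m and y of block_face in the frame of focus between -0.015 and 0.015 m and z of block_face in the frame of focus between -0.015 and 0.015 m and x of block_back in the frame of focus below -0.005 m and angle between the x axis of block and the x axis of camera_head, either way round below 0.14 rad and angle between the y axis of block and the y axis of camera_head, either way round below 0.14 rad and angle between block's own z axis and vertical below 0.7 rad and height (world z) of block above 0.12 m and contact force between the fingers and block above 1 N and contact force between block and jig below 0.05 N and contact force between block and camera_head below 0.05 N and linear speed of block below 0.02 m/s and angular speed of block below 0.15 rad/s and value of joint clamp above 1 rad); the arm keeps its last pose, push and grip.
It fails at once if the camera is knocked out of place (over 8 mm) (distance of camera_head from where it was at the start of the episode above 0.008 m).
It fails at once if the bottle, jar, roller or paint tube is moved by over 25 mm (distance of any of bottle, jar, brayer, tube from where it was at the start of the episode above 0.025 m).
It also fails if it takes over 51 s, if anything falls off the work surface, if the arm or the gripper's body presses on something with over 40 N, if the wrist force passes 120 N, or if a joint passes its speed limit or range.

### The arm

A 6-joint arm with a two-finger parallel gripper is mounted at the origin on the work surface. World frame = base frame: x ahead of the robot, y to its left, z up, the work surface at z = 0. Lengths are in m, angles in rad, forces in N, time in s.
With the tool pointing down it reaches from about 0.35 to 0.975 m from the base axis. Payload 4.9 kg.
Tool frame: the origin (TCP) lies midway between the tips of the shut fingers; the grasp point (between the pads) lies 19 mm behind it; z points along the fingers, y is the line along which they close (so a half turn about z gives the same grasp; the last joint's range is limited). The gripper opens to 85 mm and grips with 20 to 120 N. Pads are 22 mm wide; open, the fingers measure 114 mm over their backs; the gripper's body (76 mm by 85 mm) begins 54 mm behind the grasp point. The pads swing forward as they close: fully open they stand 13 mm farther back than shut.
Start: joints at [1.071, 0.053, 1.613, -0, 1.476, -0.119], TCP at [0.232, 0.58, 0.202] pointing down, gripper open.
Joint ranges: [-3.01, 3.01], [-1.01, 2.22], [0.06, 2.58], [-1.02, 4.17], [0.09, 2.62], [-3.14, 3.14]. Speed limits (rad/s): [2.57, 2.57, 3.14, 3.14, 3.14, 3.14].

### API

Orientations are given as a unit quaternion [w, x, y, z].
In Python, from plant import state, grab_frame, camera_info, job_done, spot_in, masks_of, pinpoint gives the robot as it stands.
- The arm moves only by the shell command python3 -m handwheel 'ROWS' [OPENING]. ROWS is JSON, a list that holds one entry, the list of rows, each a list of 6 numbers: the shift along the world's x, y, z in m, then the turn, a rotation vector about the world's x, y, z in degrees. In form: [[[tx, ty, tz, ax, ay, az], ...]]. A call has 1 to 20 rows; each row shifts and turns the commanded pose from where the row before left it; what a row does not reach is not made up. A row lasts 1/12 s, in which the tool goes at most 41.7 mm and 7.16 degrees, less where a joint would pass 70% of its speed; a pose out of reach is approached as far as the arm can. A call is refused whole if a number of a shift passes 0.0417 or a number of a turn 7.16, either way. A call with a gripper value outside its range is refused whole. OPENING is the opening, from 0 (shut) to 1 (fully open), set as the call begins (- or left out, the last holds). The fingers move at their own pace and stop on an object; the grip force is fixed at half the most. Time passes only in rows, so rows that do not move let the fingers close. It gives the time, the measured TCP pose, the force, the opening and the grip force at its end, in the units of the state.
- state(): the state, without advancing time (a new reading comes with each control period).
- grab_frame(name): name is "scene" or "top" or "wrist"; returns (picture, depth): 384x512x3 uint8, blue, green, red; 384x512 float32, m along the optical axis (not along the pixel's ray), 0 where there is no reading.
- camera_info(name): a dict with "fx", "fy", "cx", "cy" (pixels), "T" (4x4, takes a point from camera to world coordinates). Camera axes: x right, y up, looking along -z (the intrinsics and any distortion apply to the point x, -y, -z); pixel columns grow to the right and rows downward; lengths in m; the calibration is good to about 2 mm. A picture is of the moment at which its call begins: read the wrist's pose just before it. camera_info takes no time and is no camera call; for the wrist camera it gives the pose at the moment of the call.
- job_done(): hands the job in; it is judged then, once.
Trained networks look in the newest picture that a camera, given by its name, has taken for a name from the list of things; names that differ only in an ending like _2 or _b are one class to them, and where a whole thing is asked for, a point or a joint stands for the part that bears it (a point fixed in the world has none). Each returns a list of dicts, best first, with "conf" (0 to 1); they miss things now and then, are a little off and sometimes report something else, mostly with a low value. They report only what shows in the picture. A call takes as long as a camera call.
- spot_in(camera, thing): "box" ([left, top, width, height] in pixels, round what is visible of it).
- masks_of(camera, thing): "region" (384x512 bool, what is visible of it) and "box" ([left, top, width, height] in pixels, round what is visible of it).
- pinpoint(camera, thing): "position" ([column, row] in pixels: a listed point, or the origin of a listed thing).
The state is a dict: "time": time; "joint_pos": joint angles; "joint_vel": joint speeds; "joint_efforts": joint torques, N m; "tool_pos": TCP position; "tool_rot": TCP orientation; "contact_force": force on the tool from outside, world axes, zero at the start; "ft_torque": the same for the moment, N m; "gripper_width": opening from 0.0 (shut) to 1.0 (fully open); "grasp_force": force on a finger pad.
Only numpy, scipy, OpenCV 4.12 (cv2) and the standard library are available. Lean on these libraries where they do the work, as an engineer would, in place of code of your own. Each camera call takes 0.05 s, during which the arm holds its last target. There are 200 camera calls.

## Working session

There is one attempt and no reset: what is moved stays moved. The work goes in short steps, Python scripts to look and compute and a shell command to move; the robot and the scene stay as the last step left them, time stands still between calls to the robot, and variables do not carry over. Pictures are saved under pics/ and viewed, at most 10 in all, crops included, and the job is handed in when it is done.

```bash
mkdir -p pics; ls; cat > h.py <<'E'
import numpy as np, cv2
from plant import *
def P(ci,px,d):
    u,v=px; p=np.array([(u-ci['cx'])/ci['fx']*d,-(v-ci['cy'])/ci['fy']*d,-d,1]); return (ci['T']@p)[:3]
def cloud(ci,dep,mask):
    v,u=np.nonzero(mask&(dep>0)); d=dep[v,u]
    p=np.stack([(u-ci['cx'])/ci['fx']*d,-(v-ci['cy'])/ci['fy']*d,-d,np.ones_like(d)]); return (ci['T']@p)[:3].T
E
python3 - <<'E'
from h import *
ims=[]
for c in("scene","top"):
    ci=camera_info(c); im,d=grab_frame(c); ims.append(im); np.savez(f'{c}.npz',im=im,d=d)
    print(c,{k:v for k,v in ci.items() if k!='T'},ci['T'].round(3).tolist())
    for t in("jig","clamp_grip","clamp_pivot","block","block_face","camera_head","bottle","jar","brayer","tube"):
        r=pinpoint(c,t)
        if r:
            q=r[0]['position']; dd=d[min(383,max(0,int(q[1]))),min(511,max(0,int(q[0])))]
            print(t,round(r[0]['conf'],2),np.round(q),P(ci,q,dd).round(3))
cv2.imwrite('pics/a.png',cv2.resize(np.vstack(ims),(400*1,600)) if 0 else ims[0]); cv2.imwrite('pics/b.png',ims[1])
print(state())
E
```

```text
pics
scene {'fx': 402.6901093706561, 'fy': 402.6901093706561, 'cx': 249.01131671435544, 'cy': 193.3496006906049} [[-0.876, -0.338, 0.346, 1.114], [0.483, -0.613, 0.626, 0.99], [0.0, 0.715, 0.699, 1.28], [0.0, 0.0, 0.0, 1.0]]
jig 0.67 [278. 254.] [0.569 0.234 0.056]
clamp_grip 0.58 [275. 230.] [0.561 0.19  0.143]
clamp_pivot 0.81 [267. 234.] [0.565 0.143 0.076]
block 0.88 [285. 266.] [0.572 0.289 0.045]
block_face 0.69 [289. 260.] [0.572 0.304 0.101]
camera_head 0.7 [197. 161.] [ 0.71  -0.161  0.278]
bottle 0.67 [208. 150.] [ 0.529 -0.486  0.035]
jar 0.66 [305. 310.] [0.61  0.471 0.047]
brayer 0.59 [191. 166.] [ 0.744 -0.139  0.282]
tube 0.77 [366. 296.] [0.38  0.52  0.019]
top {'fx': 499.784542957568, 'fy': 499.784542957568, 'cx': 246.62542918754582, 'cy': 193.16258985627434} [[-0.029, 0.983, -0.184, 0.236], [-1.0, -0.029, 0.002, -0.038], [-0.003, 0.184, 0.983, 1.76], [0.0, 0.0, 0.0, 1.0]]
clamp_grip 0.54 [181. 192.] [0.549 0.175 0.14 ]
clamp_pivot 0.67 [197. 194.] [0.553 0.128 0.07 ]
block 0.69 [156. 194.] [0.55  0.265 0.107]
block_face 0.61 [156. 190.] [0.567 0.266 0.101]
camera_he
[... 212 characters left out ...]
098735e+00,  5.26854205e-02,  1.61291103e+00,  1.55681465e-05,
        1.47596686e+00, -1.18992718e-01]), 'joint_vel': array([-7.67654477e-04, -2.23247031e-04, -1.23129904e-05,  6.07161448e-04,
        1.01743015e-03, -3.48347983e-04]), 'joint_efforts': array([-8.35103447e-05, -3.93685412e+01, -3.70467782e+01, -2.93486733e-05,
        4.71489202e-04,  3.62384853e-06]), 'tool_pos': array([0.23228372, 0.58021829, 0.20210602]), 'tool_rot': array([-2.91399633e-06,  1.89260386e-01,  9.81926935e-01,  1.63339186e-05]), 'contact_force': array([-0.27137685, -0.15803401, -0.06426631]), 'ft_torque': array([ 0.06509903,  0.0019123 , -0.02381319]), 'grasp_force': 0.0, 'gripper_width': 1.0040020407693502}
```

View pics/a.png

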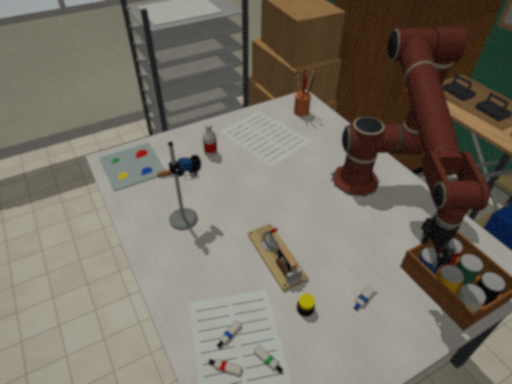

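View pics/b.png

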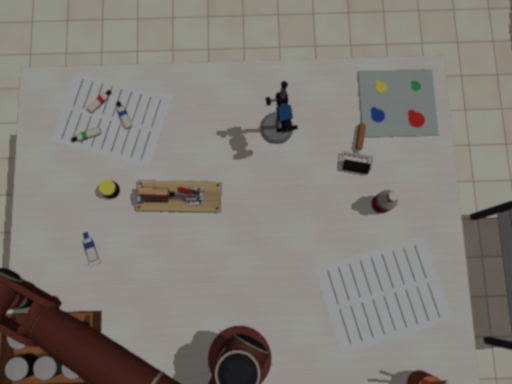

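```bash
python3 - <<'E'
from h import *
for c in("scene","top"):
    ci=camera_info(c); im,d=grab_frame(c)
    for t in("jig","block","camera_head","clamp_grip","brayer","bottle"):
        r=masks_of(c,t)
        for q in r[:2]:
            cl=cloud(ci,d,q['region'])
            if len(cl)<10: continue
            print(c,t,round(q['conf'],2),q['box'],len(cl),np.percentile(cl,[3,50,97],axis=0).round(3).tolist())
            np.save(f'{c}_{t}_{r.index(q) if 0 else 0}.npy',cl) if q is r[0] else 0
            if t in('block','jig') and q is r[0]:
                k=cl[:,2]>np.percentile(cl[:,2],97)-0.008 if t=='block' else abs(cl[:,2]-.018)<.006
                (cx,s,a)=cv2.minAreaRect((cl[k][:,:2]*1000).astype(np.float32)); print('  rect',cx,s,a,k.sum())
E
```

```text
scene jig 0.93 [247.5, 226.7, 62.0, 64.0] 1598 [[0.506, 0.067, 0.005], [0.576, 0.208, 0.019], [0.615, 0.354, 0.096]]
  rect (558.2325439453125, 206.77052307128906) (303.5568542480469, 111.32917022705078) 86.82931518554688 936
scene block 0.7 [278.0, 245.1, 17.7, 26.2] 257 [[0.554, 0.24, 0.054], [0.571, 0.289, 0.097], [0.576, 0.331, 0.105]]
  rect (564.4337768554688, 284.39459228515625) (93.35112762451172, 21.776399612426758) 85.22381591796875 127
scene camera_head 0.74 [167.6, 154.0, 32.7, 22.0] 434 [[0.702, -0.184, 0.246], [0.756, -0.144, 0.292], [0.815, -0.107, 0.311]]
scene camera_head 0.25 [297.0, 293.9, 17.9, 24.0] 379 [[0.565, 0.426, 0.001], [0.598, 0.459, 0.055], [0.619, 0.48, 0.064]]
scene clamp_grip 0.49 [265.4, 228.1, 10.3, 9.5] 69 [[0.512, 0.088, 0.017], [0.563, 0.157, 0.101], [0.568, 0.193, 0.146]]
scene brayer 0.4 [155.7, 168.9, 39.8, 6.7] 105 [[0.643, -0.462, 0.001], [0.759, -0.446, 0.02], [0.801, -0.38, 0.031]]
scene bottle 0.9 [201.7, 125.2, 18.1, 32.1] 344 [[0.486, -0.514, 0.005], [0.518, -0.486, 0.082], [0.541, -0.471, 0.167]]
top jig 0.83 [134.3, 181.6, 84.1, 33.2]
[... 211 characters left out ...]
2, 93.2, 29.2, 41.5] 541 [[0.702, -0.192, 0.111], [0.754, -0.161, 0.298], [0.809, -0.118, 0.314]]
top camera_head 0.23 [180.3, 188.0, 22.5, 12.1] 150 [[0.543, 0.123, 0.021], [0.555, 0.146, 0.094], [0.566, 0.18, 0.148]]
top clamp_grip 0.55 [175.2, 187.9, 23.2, 10.4] 135 [[0.545, 0.129, 0.058], [0.556, 0.155, 0.108], [0.568, 0.185, 0.149]]
top clamp_grip 0.55 [132.4, 179.7, 90.7, 36.3] 2354 [[0.503, 0.06, 0.004], [0.546, 0.181, 0.019], [0.612, 0.337, 0.108]]
top brayer 0.98 [340.5, 124.6, 30.3, 50.6] 635 [[0.625, -0.483, -0.002], [0.668, -0.446, 0.028], [0.796, -0.387, 0.043]]
top bottle 0.6 [369.5, 190.0, 25.5, 25.4] 464 [[0.478, -0.528, 0.012], [0.501, -0.499, 0.113], [0.537, -0.479, 0.172]]
```

The overview shows the jig at scene (278,258) and top (178,196), with the red handle toward the stop and block. The blue camera is at scene (182,165) and top (284,112), with its lens facing the robot. I'll push the handle back with shut fingers.

```bash
python3 -m handwheel '[[[0.0233,-0.0254,0,0,0,-5.1],[0.0233,-0.0254,0,0,0,-5.1],[0.0233,-0.0254,0,0,0,-5.1],[0.0233,-0.0254,0,0,0,-5.1],[0.0233,-0.0254,0,0,0,-5.1],[0.0233,-0.0254,0,0,0,-5.1],[0.0233,-0.0254,0,0,0,-5.1],[0.0233,-0.0254,0,0,0,-5.1],[0.0233,-0.0254,0,0,0,-5.1],[0.0233,-0.0254,0,0,0,-5.1],[0.0233,-0.0254,0,0,0,-5.1],[0.0233,-0.0254,0,0,0,-5.1],[0.0233,-0.0254,0,0,0,-5.1],[0.0233,-0.0254,0,0,0,-5.1],[0,0,0,0,0,0],[0,0,0,0,0,0]]]' 0
python3 - <<'E'
from h import *
ci=camera_info("wrist"); im,d=grab_frame("wrist"); cv2.imwrite('pics/c.png',im); print(ci['T'].round(3).tolist(),ci['fx'])
for t in("clamp_grip","block","block_face","jig"):
    for q in masks_of("wrist",t)[:1]:
        cl=cloud(ci,d,q['region']); print(t,q['conf'],q['box'],np.percentile(cl,[3,50,97],axis=0).round(3).tolist())
        if t=='block':
            k=cl[:,2]>np.percentile(cl[:,2],97)-0.008; print(cv2.minAreaRect((cl[k][:,:2]*1000).astype(np.float32)),k.sum())
dd=np.load('top.npz')['d']; ci=camera_info('top')
cl=cloud(ci,dd,np.ones(dd.shape,bool))
k=(abs(cl[:,0]-.79)<.1)&(abs(cl[:,1]+.15)<.1)
f=cl[k]; g=f[(f[:,2]>.006)&(f[:,2]<.05)]; print('foot',len(g),cv2.minEnclosingCircle((g[:,:2]*1000).astype(np.float32)),np.median(g,0))
g=f[f[:,2]>.33]; print('col',len(g),np.median(g,0) if len(g) else'')
E
```

```text
time: 3.13
tool_pos: [0.5593, 0.2234, 0.202]
tool_rot: [-0.0, 0.727, 0.686, -0.0]
contact_force: [-0.1, 0.3, -0.0]
gripper_width: -0.001
grasp_force: 0.0
[[0.998, 0.056, 0.018, 0.563], [-0.059, 0.95, 0.306, 0.3], [0.001, -0.307, 0.952, 0.373], [0.0, 0.0, 0.0, 1.0]] 330.79812035905275
clamp_grip 0.64 [243.6, 228.4, 27.6, 12.3] [[0.543, 0.148, 0.049], [0.559, 0.154, 0.054], [0.57, 0.188, 0.14]]
block 0.82 [243.6, 51.5, 30.6, 130.4] [[0.551, 0.229, 0.097], [0.563, 0.279, 0.102], [0.576, 0.323, 0.103]]
((563.3919677734375, 275.4398498535156), (99.24214172363281, 24.126018524169922), 87.08097839355469) 3743
block_face 0.61 [243.7, 52.1, 29.9, 125.8] [[0.552, 0.229, 0.1], [0.563, 0.28, 0.102], [0.575, 0.322, 0.103]]
jig 0.82 [201.1, 32.2, 113.8, 263.1] [[0.507, 0.098, 0.015], [0.561, 0.236, 0.017], [0.614, 0.345, 0.065]]
foot 684 ((790.6354370117188, -148.759521484375), 138.5587158203125) [ 0.78523241 -0.14003743  0.01509315]
col 85 [ 0.79873614 -0.15519831  0.39327686]
```

View pics/c.png

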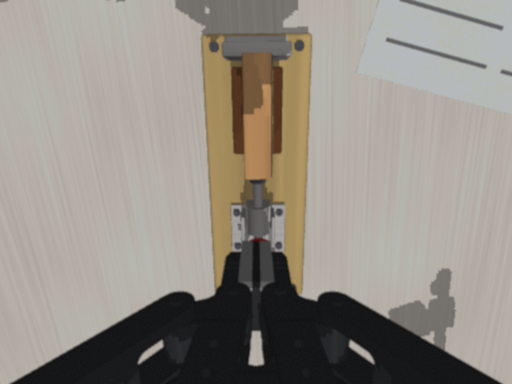

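The wrist view shows the block's top edge at (257,115), the stop at (257,47) and the clamp at (258,215). The grip is just under the fingers, and everything is aligned with the tool. I'll lower and push.

```bash
python3 -m handwheel '[[[-0.001,0.002,-0.0285,0,0,0],[-0.001,0,-0.0285,0,0,0],[0,0,-0.0285,0,0,0],[0,0,0,0,0,0]]]' 0
python3 -m handwheel '[[[-0.0005,-0.013,0,0,0,0],[-0.0005,-0.013,0,0,0,0],[-0.0005,-0.013,0,0,0,0],[-0.0005,-0.013,0,0,0,0],[-0.0005,-0.013,0,0,0,0],[-0.0005,-0.013,0,0,0,0],[-0.0005,-0.013,0,0,0,0],[-0.0005,-0.013,0,0,0,0],[-0.0005,-0.013,0,0,0,0],[-0.0005,-0.012,0,0,0,0],[0,-0.005,0,0,0,0],[0,0,0,0,0,0],[0,0,0,0,0,0]]]' 0
```

```text
time: 3.72
tool_pos: [0.5513, 0.2264, 0.1096]
tool_rot: [-0.003, 0.726, 0.688, -0.005]
contact_force: [-1.0, -1.0, -1.2]
gripper_width: 0.0
grasp_force: 0.0
time: 4.8
tool_pos: [0.5529, 0.0879, 0.128]
tool_rot: [0.004, 0.727, 0.687, -0.001]
contact_force: [-21.9, -11.2, 37.6]
gripper_width: 0.002
grasp_force: 18.4
```

Upward force, so the tip is probably resting on something. I'll lift and look.

```bash
python3 -m handwheel '[[[0,0.004,0.02,0,0,0],[0,0.005,0.03,0,0,0],[0,0.015,0.03,0,0,0],[0,0.03,0.02,0,0,0],[0,0.03,0,0,0,0],[0,0.03,0,0,0,0],[0,0.03,0,0,0,0],[0,0.03,0,0,0,0],[0,0,0,0,0,0],[0,0,0,0,0,0]]]' 1
python3 - <<'E'
from h import *
im,d=grab_frame("wrist"); im2,d2=grab_frame("top"); im3,_=grab_frame("scene")
cv2.imwrite('pics/d.png',np.hstack([cv2.resize(im,(400,300)),cv2.resize(im3[200:300,220:340],(360,300),interpolation=cv2.INTER_CUBIC)]))
for c in("top","scene"):
    ci=camera_info(c); dd=grab_frame(c)[1]
    for q in masks_of(c,"clamp_grip")[:1]: print(c,q['conf'],q['box'],np.percentile(cloud(ci,dd,q['region']),[3,50,97],axis=0).round(3).tolist())
ci=camera_info("wrist"); im,d=grab_frame("wrist")
for q in masks_of("wrist","block")[:1]:
    cl=cloud(ci,d,q['region']); k=cl[:,2]>np.percentile(cl[:,2],97)-0.008; print(cv2.minAreaRect((cl[k][:,:2]*1000).astype(np.float32)),cl[k][:,2].mean())
print(state()['tool_pos'],state()['contact_force'])
E
```

```text
time: 5.63
tool_pos: [0.5522, 0.2668, 0.2189]
tool_rot: [0.001, 0.726, 0.687, 0.001]
contact_force: [0.1, 0.2, 0.3]
gripper_width: 0.997
grasp_force: 0.0
scene 0.67 [262.2, 209.6, 12.5, 26.8] [[0.54, 0.089, 0.057], [0.555, 0.119, 0.097], [0.568, 0.151, 0.154]]
((563.3184204101562, 275.46929931640625), (99.87496948242188, 24.07349967956543), 87.15660095214844) 0.10163830419179253
[0.55161054 0.26594486 0.21664635] [-1.42226705  0.41433518 -0.13720289]
```

View pics/d.png

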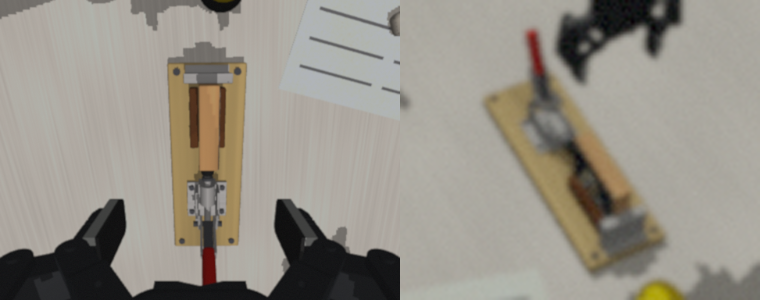

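The left half (wrist) shows the red grip at (208,268) leaning back. The right half (scene) shows it standing near upright, leaning back a bit. I'll measure its angle from the red pixels.

```bash
python3 - <<'E'
from h import *
for c in("wrist","scene","top"):
    ci=camera_info(c); im,d=grab_frame(c); b,g,r=[im[...,i].astype(int) for i in range(3)]
    m=(r>90)&(g<.45*r)&(b<.45*r); cl=cloud(ci,d,m)
    k=(abs(cl[:,0]-.555)<.05)&(abs(cl[:,1]-.11)<.09)&(cl[:,2]>.03); cl=cl[k]
    if len(cl)<8: print(c,len(cl)); continue
    mm=np.median(cl,0); print(c,len(cl),mm.round(4),np.percentile(cl,[3,97],axis=0).round(3).tolist(),'lean',np.degrees(np.arctan2(.129-mm[1],mm[2]-.062)))
E
```

```text
wrist 431 [0.5561 0.1059 0.1241] [[0.551, 0.099, 0.106], [0.561, 0.114, 0.141]] lean 20.380686518643383
scene 22 [0.5566 0.1048 0.1305] [[0.553, 0.095, 0.112], [0.56, 0.117, 0.155]] lean 19.440102254879964
top 13 [0.554  0.0878 0.1565] [[0.547, 0.085, 0.153], [0.559, 0.093, 0.164]] lean 23.548338703518976
```

Lean is about 26° (≈1.06 rad). The lift probably dragged the handle back up. I'll push again higher up, then retreat straight in +y before lifting.

```bash
python3 -m handwheel '[[[0,-0.03,0,0,0,0],[0,-0.03,0,0,0,0],[0,-0.03,0,0,0,0],[0.001,-0.03,0,0,0,0],[0.001,0,-0.01,0,0,0],[0,0,0,0,0,0],[0,0,-0.025,0,0,0],[0,0,-0.025,0,0,0],[0,0,-0.022,0,0,0],[0,0,0,0,0,0],[0,0,0,0,0,0]]]' 0
python3 -m handwheel '[[[0,-0.007,0,0,0,0],[0,-0.007,0,0,0,0],[0,-0.007,0,0,0,0],[0,-0.007,-0.001,0,0,0],[0,-0.006,-0.002,0,0,0],[0,-0.006,-0.002,0,0,0],[0,-0.005,-0.002,0,0,0],[0,0,0,0,0,0]]]' 0
```

```text
time: 7.15
tool_pos: [0.5522, 0.1474, 0.1331]
tool_rot: [-0.001, 0.726, 0.687, -0.001]
contact_force: [-0.3, -0.6, 1.4]
gripper_width: 0.001
grasp_force: 0.0
time: 7.82
tool_pos: [0.5535, 0.1006, 0.1274]
tool_rot: [-0.0, 0.727, 0.687, -0.0]
contact_force: [-0.1, 0.3, 0.6]
gripper_width: -0.002
grasp_force: 0.0
```

```bash
python3 -m handwheel '[[[0,-0.005,-0.001,0,0,0],[0,-0.004,-0.001,0,0,0],[0,-0.003,0,0,0,0],[0,0,0,0,0,0]]]' 0
python3 -m handwheel '[[[0,0.01,0,0,0,0],[0,0.02,0,0,0,0],[0,0.03,0,0,0,0],[0,0.03,0.02,0,0,0],[0,0.03,0.02,0,0,0],[0.001,0.03,0.02,0,0,0],[0,0,0,0,0,0],[0,0,0,0,0,0]]]' 1
python3 - <<'E'
from h import *
for c in("wrist","scene","top"):
    ci=camera_info(c); im,d=grab_frame(c); b,g,r=[im[...,i].astype(int) for i in range(3)]
    m=(r>90)&(g<.45*r)&(b<.45*r); cl=cloud(ci,d,m)
    k=(abs(cl[:,0]-.555)<.05)&(abs(cl[:,1]-.09)<.11)&(cl[:,2]>.03); cl=cl[k]
    if len(cl)<8: print(c,len(cl)); continue
    mm=np.median(cl,0); print(c,len(cl),mm.round(4),np.percentile(cl,[3,97],axis=0).round(3).tolist(),'lean',np.degrees(np.arctan2(.129-mm[1],mm[2]-.062)))
print(state()['tool_pos'])
E
```

```text
time: 8.15
tool_pos: [0.5534, 0.0889, 0.1254]
tool_rot: [0.0, 0.727, 0.687, -0.0]
contact_force: [0.0, 0.0, -0.2]
gripper_width: -0.0
grasp_force: 0.0
time: 8.82
tool_pos: [0.555, 0.2417, 0.1873]
tool_rot: [0.001, 0.726, 0.688, 0.001]
contact_force: [0.2, -0.7, -0.4]
gripper_width: 1.001
grasp_force: 0.0
wrist 572 [0.5554 0.101  0.1185] [[0.55, 0.093, 0.104], [0.561, 0.11, 0.132]] lean 26.343555910727943
scene 30 [0.5559 0.1022 0.1247] [[0.551, 0.086, 0.104], [0.56, 0.113, 0.146]] lean 23.14828641361593
top 12 [0.5536 0.0803 0.1526] [[0.548, 0.075, 0.145], [0.559, 0.085, 0.156]] lean 28.22801686133783
[0.5536597  0.23889938 0.18403912]
```

```bash
python3 -m handwheel '[[[0,-0.03,0,0,0,0],[0,-0.03,0,0,0,0],[0,-0.03,0,0,0,0],[0,-0.02,0,0,0,0],[0,0,0,0,0,0],[0,0,-0.02,0,0,0],[0,0,-0.02,0,0,0],[0,0,-0.02,0,0,0],[0,0,0,0,0,0],[0,0,0,0,0,0]]]' 0
python3 -m handwheel '[[[0,-0.009,0,0,0,0],[0,-0.009,0,0,0,0],[0,-0.009,0,0,0,0],[0,-0.007,0,0,0,0],[0,-0.007,0,0,0,0],[0,-0.005,0,0,0,0],[0,-0.003,0,0,0,0],[0,0,0,0,0,0],[0,0,0,0,0,0]]]' 0
```

```text
time: 9.8
tool_pos: [0.5528, 0.1294, 0.1235]
tool_rot: [-0.001, 0.727, 0.687, -0.002]
contact_force: [-0.4, 0.3, 0.9]
gripper_width: -0.004
grasp_force: 0.0
time: 10.55
tool_pos: [0.5545, 0.0805, 0.1256]
tool_rot: [-0.0, 0.727, 0.687, 0.0]
contact_force: [0.0, -0.3, 0.1]
gripper_width: 0.001
grasp_force: 0.0
```

```bash
python3 -m handwheel '[[[0,0.01,0,0,0,0],[0,0.02,0,0,0,0],[0,0.03,0,0,0,0],[0,0.03,0.02,0,0,0],[0.002,0.03,0.02,0,0,0],[0.002,0.04,0.02,0,0,0],[0.004,0.035,0,0,0,0],[0,0,0,0,0,0],[0,0,0,0,0,0]]]' 1
python3 - <<'E'
from h import *
for c in("wrist","scene","top"):
    ci=camera_info(c); im,d=grab_frame(c); b,g,r=[im[...,i].astype(int) for i in range(3)]
    m=(r>90)&(g<.45*r)&(b<.45*r); cl=cloud(ci,d,m)
    k=(abs(cl[:,0]-.555)<.05)&(abs(cl[:,1]-.09)<.11)&(cl[:,2]>.03); cl=cl[k]
    if len(cl)<8: print(c,len(cl)); continue
    mm=np.median(cl,0); print(c,len(cl),mm.round(4),np.percentile(cl,[3,97],axis=0).round(3).tolist(),'lean',np.degrees(np.arctan2(.129-mm[1],mm[2]-.062)))
print(state()['tool_pos'])
ci=camera_info("wrist"); im,d=grab_frame("wrist"); cv2.imwrite('pics/e.png',im)
for q in masks_of("wrist","block")[:1]:
    cl=cloud(ci,d,q['region']); k=cl[:,2]>np.percentile(cl[:,2],97)-0.008; print(cv2.minAreaRect((cl[k][:,:2]*1000).astype(np.float32)),cl[k][:,2].mean())
E
```

```text
time: 11.3
tool_pos: [0.5618, 0.2754, 0.1843]
tool_rot: [-0.0, 0.725, 0.688, 0.0]
contact_force: [-0.4, -0.7, 0.3]
gripper_width: 1.001
grasp_force: 0.0
wrist 131 [0.5556 0.1082 0.1065] [[0.55, 0.106, 0.102], [0.561, 0.111, 0.11]] lean 24.994270633021788
scene 26 [0.5563 0.0984 0.1249] [[0.554, 0.087, 0.103], [0.559, 0.114, 0.15]] lean 25.940138737893744
top 12 [0.5538 0.0789 0.1524] [[0.547, 0.075, 0.147], [0.558, 0.084, 0.157]] lean 28.99576669497291
[0.56175419 0.2724265  0.1833386 ]
((563.3617553710938, 275.4916687011719), (100.0457992553711, 23.91521453857422), 87.30359649658203) 0.10164387014228948
```

View pics/e.png

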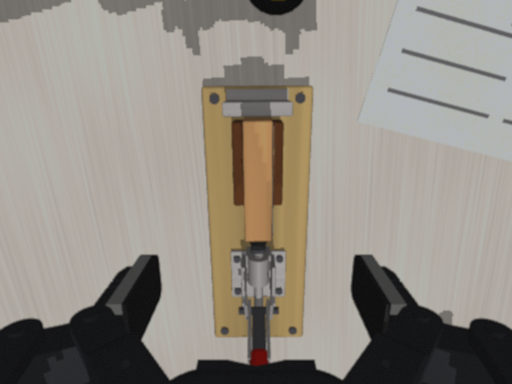

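The handle at wrist (258,358) is still at only about 31–33° lean, so pushing isn't reliable. I'll pinch the grip across its width from above and carry it along the arc.

```bash
python3 -m handwheel '[[[-0.001,-0.031,0,0,0,0],[-0.001,-0.031,0,0,0,0],[-0.001,-0.031,0,0,0,0],[-0.001,-0.031,0,0,0,0],[-0.002,-0.031,0,0,0,0],[-0.002,-0.031,0,0,0,0],[0,0,0,0,0,0],[0,0,-0.024,0,0,0],[0,0,-0.024,0,0,0],[0,0,-0.023,0,0,0],[0,0,0,0,0,0],[0,0,0,0,0,0]]]' 1
python3 -m handwheel '[[[0,0,0,0,0,0],[0,0,0,0,0,0],[0,0,0,0,0,0],[0,0,0,0,0,0],[0,0,0,0,0,0],[0,0,0,0,0,0],[0,0,0,0,0,0]]]' 0
```

```text
time: 12.55
tool_pos: [0.553, 0.0865, 0.1118]
tool_rot: [-0.001, 0.727, 0.687, -0.001]
contact_force: [-0.5, 0.3, 1.1]
gripper_width: 1.0
grasp_force: 0.0
time: 13.13
tool_pos: [0.5542, 0.0867, 0.1141]
tool_rot: [0.0, 0.727, 0.687, -0.0]
contact_force: [-4.7, -1.6, 4.9]
gripper_width: 0.183
grasp_force: 58.6
```

```bash
python3 -m handwheel '[[[0,-0.0035,-0.002,0,0,0],[0,-0.0035,-0.002,0,0,0],[0,-0.0035,-0.0025,0,0,0],[0,-0.003,-0.003,0,0,0],[0,-0.003,-0.003,0,0,0],[0,-0.0025,-0.003,0,0,0],[0,0,0,0,0,0],[0,0,0,0,0,0]]]' 0
python3 - <<'E'
from h import *
im,_=grab_frame("scene"); im2,_=grab_frame("wrist"); cv2.imwrite('pics/f.png',np.hstack([cv2.resize(im[190:290,210:330],(360,300),interpolation=cv2.INTER_CUBIC),cv2.resize(im2,(400,300))]))
E
```

```text
time: 13.8
tool_pos: [0.5533, 0.0657, 0.1002]
tool_rot: [0.0, 0.727, 0.687, -0.003]
contact_force: [-11.4, -7.8, 15.0]
gripper_width: 0.186
grasp_force: 65.6
```

View pics/f.png

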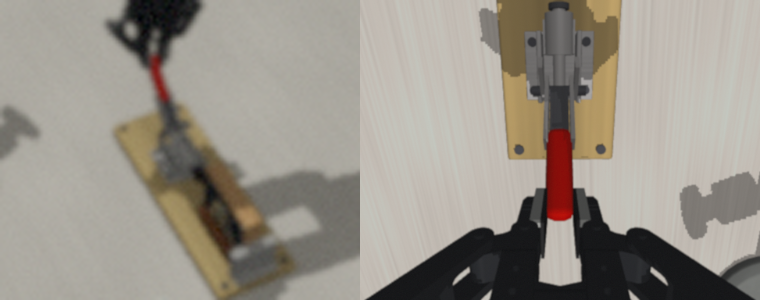

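The picture shows the red grip firmly between the pads at wrist (558,180), leaning well back. I'll release it and go over the block.

```bash
python3 -m handwheel '[[[0,0,0,0,0,0],[0,0,0,0,0,0],[0,0,0,0,0,0],[0,0,0,0,0,0],[0,0,0,0,0,0],[0,0,0.025,0,0,0],[0,0,0.03,0,0,0],[0,0,0.03,0,0,0],[0.001,0.03,0.01,0,0,0],[0.001,0.04,0,0,0,0],[0.002,0.04,0,0,0,0],[0.002,0.04,0,0,0,0],[0.002,0.04,0,0,0,0],[0.001,0.018,0,0,0,0],[0,0,0,0,0,0],[0,0,0,0,0,0]]]' 1
python3 - <<'E'
from h import *
for c in("wrist","scene","top"):
    ci=camera_info(c); im,d=grab_frame(c); b,g,r=[im[...,i].astype(int) for i in range(3)]
    m=(r>90)&(g<.45*r)&(b<.45*r); cl=cloud(ci,d,m)
    k=(abs(cl[:,0]-.555)<.05)&(abs(cl[:,1]-.09)<.11)&(cl[:,2]>.03); cl=cl[k]
    if len(cl)<8: print(c,len(cl)); continue
    mm=np.median(cl,0); print(c,len(cl),mm.round(4),np.percentile(cl,[3,97],axis=0).round(3).tolist(),'lean',np.degrees(np.arctan2(.129-mm[1],mm[2]-.062)))
print(state()['tool_pos'])
# camera clouds
A=[]
for c in("scene","top","wrist"):
    ci=camera_info(c); im,d=grab_frame(c); cl=cloud(ci,d,np.ones(d.shape,bool)); col=im[d>0]
    k=(abs(cl[:,0]-.755)<.12)&(abs(cl[:,1]+.15)<.12)&(cl[:,2]>.2); cl=cl[k]; col=col[k].astype(int)
    bl=(col[:,0]>1.6*col[:,2])&(col[:,0]>50); print(c,len(cl),'blue',bl.sum())
    if bl.sum()>10:
        p=cl[bl]; print(p.mean(0).round(3),np.percentile(p,[3,97],axis=0).round(3).tolist(),cv2.minAreaRect((p[:,:2]*1000).astype(np.float32)))
    np.savez(f'cam_{c}.npz',cl=cl,col=col)
    for q in pinpoint(c,"camera_head")[:1]: print(q); print(P(ci,q['position'],d[int(q['position'][1]),int(q['position'][0])]))
E
```

```text
time: 15.23
tool_pos: [0.563, 0.2766, 0.1922]
tool_rot: [0.0, 0.726, 0.688, -0.0]
contact_force: [0.1, -0.1, 0.1]
gripper_width: 1.0
grasp_force: 0.0
wrist 207 [0.5541 0.0978 0.1004] [[0.547, 0.094, 0.096], [0.561, 0.102, 0.105]] lean 39.12536912377105
scene 28 [0.5559 0.085  0.1182] [[0.551, 0.068, 0.101], [0.559, 0.104, 0.136]] lean 38.07424311546749
top 28 [0.5542 0.0682 0.1314] [[0.548, 0.057, 0.11], [0.558, 0.092, 0.144]] lean 41.23821689667811
[0.56341612 0.27471161 0.1925199 ]
scene 620 blue 134
[ 0.761 -0.148  0.295] [[0.735, -0.171, 0.273], [0.78, -0.135, 0.309]] ((759.6409912109375, -154.45643615722656), (54.9296989440918, 38.57846450805664), 5.700423240661621)
{'position': [196.0, 159.6], 'conf': 0.79}
[ 0.71244311 -0.15917986  0.2873184 ]
top 677 blue 181
[ 0.756 -0.163  0.303] [[0.736, -0.181, 0.293], [0.777, -0.144, 0.314]] ((760.9459838867188, -162.75360107421875), (51.4591064453125, 38.65361022949219), 5.610515117645264)
{'position': [285.2, 131.4], 'conf': 0.9}
[ 0.69915284 -0.16412019  0.29236429]
wrist 0 blue 0
```

Handle now at about 46–48° lean (≈1.4 rad). Now grip the block.

```bash
python3 -m handwheel '[[[0,0,-0.03,0,0,0],[0,0,-0.03,0,0,0],[0,0,-0.03,0,0,0],[0,0,-0.025,0,0,0],[0,0,-0.014,0,0,0],[0,0,0,0,0,0],[0,0,0,0,0,0]]]' 1
python3 -m handwheel '[[[0,0,0,0,0,0],[0,0,0,0,0,0],[0,0,0,0,0,0],[0,0,0,0,0,0],[0,0,0,0,0,0],[0,0,0,0,0,0],[0,0,0,0,0,0]]]' 0
```

```text
time: 16.27
tool_pos: [0.5633, 0.2756, 0.0636]
tool_rot: [-0.0, 0.727, 0.687, -0.0]
contact_force: [0.3, 0.0, -0.2]
gripper_width: 0.999
grasp_force: 0.0
time: 16.85
tool_pos: [0.564, 0.276, 0.0649]
tool_rot: [0.0, 0.727, 0.687, 0.001]
contact_force: [-0.5, -0.9, 6.1]
gripper_width: 0.244
grasp_force: 60.8
```

```bash
python3 - <<'E'
from h import *
for c in("scene","top"):
    z=np.load(f'cam_{c}.npz'); cl=z['cl']; col=z['col']
    k=(cl[:,2]>.22)&(cl[:,2]<.335); p=cl[k]
    for a,b in((.68,.7),(.7,.71),(.71,.72),(.72,.735),(.735,.75),(.75,.765),(.765,.78),(.78,.82)):
        s=p[(p[:,0]>=a)&(p[:,0]<b)]
        if len(s): print(c,a,len(s),s[:,1].min().round(3),s[:,1].max().round(3),s[:,2].min().round(3),s[:,2].max().round(3),np.median(s,0).round(3))
    s=cl[cl[:,2]>.34]; print('col',np.median(s,0).round(4) if len(s) else '')
    lens=(p[:,0]<.722)&(p[:,2]>.25)
    if lens.sum()>20:
        q=p[lens]; m=q.mean(0); n=np.linalg.svd(q-m)[2][2]; print('plane',m,n,np.linalg.svd(q-m)[1])
E
```

```text
scene 0.68 9 -0.165 -0.143 0.277 0.295 [ 0.699 -0.15   0.291]
scene 0.7 39 -0.179 -0.135 0.257 0.303 [ 0.706 -0.147  0.288]
scene 0.71 60 -0.2 -0.128 0.245 0.295 [ 0.714 -0.154  0.276]
scene 0.72 44 -0.199 -0.144 0.236 0.299 [ 0.726 -0.155  0.271]
scene 0.735 47 -0.181 -0.137 0.263 0.304 [ 0.744 -0.144  0.294]
scene 0.75 50 -0.183 -0.135 0.259 0.307 [ 0.756 -0.142  0.297]
scene 0.765 65 -0.18 -0.134 0.267 0.311 [ 0.773 -0.144  0.299]
scene 0.78 209 -0.17 -0.099 0.22 0.334 [ 0.803 -0.141  0.297]
col [ 0.8039 -0.1482  0.3807]
plane [ 0.71076162 -0.15643125  0.27913976] [-0.90315419 -0.20029172 -0.37973113] [0.19517445 0.12603347 0.04290494]
top 0.68 4 -0.172 -0.148 0.286 0.297 [ 0.699 -0.161  0.291]
top 0.7 71 -0.198 -0.138 0.264 0.303 [ 0.705 -0.165  0.292]
top 0.71 36 -0.203 -0.137 0.263 0.301 [ 0.713 -0.172  0.285]
top 0.72 62 -0.203 -0.145 0.254 0.298 [ 0.727 -0.167  0.284]
top 0.735 85 -0.187 -0.143 0.27 0.308 [ 0.743 -0.164  0.297]
top 0.75 84 -0.184 -0.141 0.265 0.311 [ 0.759 -0.162  0.303]
top 0.765 56 -0.181 -0.14 0.269 0.316 [ 0.771 -0.161  0.308]
top 0.78 196 -0.174 -0.106 0.276 0.335 [ 0.796 -0.147  0.307]
col [ 0.7995 -0.1551  0.4006]
plane [ 0.70904851 -0.16779113  0.28700368] [-0.88806114 -0.14372565 -0.43668106] [0.18935025 0.10610352 0.06089909]
```

Gripped. Lift the block, then go to a viewing pose to see the inspection camera with the wrist camera.

```bash
python3 -m handwheel '[[[0,0,0.01,0,0,0],[0,0,0.02,0,0,0],[0,0,0.03,0,0,0],[0,0,0.03,0,0,0],[0,0,0.03,0,0,0],[0,0,0.03,0,0,0],[0,0,0.03,0,0,0],[0,0,0.01,0,0,0],[0,0,0,0,0,0]]]' 0
python3 -m handwheel '[[[-0.0065,-0.032,0.012,0,0,6.5],[-0.0065,-0.032,0.012,0,0,6.5],[-0.0065,-0.032,0.012,0,0,6.5],[-0.0065,-0.032,0.012,0,0,6.5],[-0.0065,-0.032,0.012,0,0,6.5],[-0.0065,-0.032,0.012,0,0,6.5],[-0.0065,-0.032,0.012,0,0,6.5],[-0.0065,-0.032,0.012,0,0,6.5],[-0.0065,-0.032,0.012,0,0,6.5],[-0.0065,-0.032,0.012,0,0,6.5],[-0.0065,-0.032,0.012,0,0,6.5],[-0.0065,-0.032,0.012,0,0,6.5],[-0.0065,-0.032,0.012,0,0,6.5],[-0.0065,-0.032,0.012,0,0,6.5],[0,0,0,0,-6,0],[0,0,0,0,-7,0],[0,0,0,0,-7,0],[0,0,0,0,0,0],[0,0,0,0,0,0],[0,0,0,0,0,0]]]' 0
python3 - <<'E'
from h import *
ci=camera_info("wrist"); im,d=grab_frame("wrist"); np.savez('w2.npz',im=im,d=d,T=ci['T']); cv2.imwrite('pics/g.png',im)
cl=cloud(ci,d,np.ones(d.shape,bool)); col=im[d>0].astype(int)
k=(abs(cl[:,0]-.755)<.12)&(abs(cl[:,1]+.15)<.12)&(cl[:,2]>.2); cl=cl[k]; col=col[k]; bl=(col[:,0]>1.6*col[:,2])&(col[:,0]>50)
p=cl[bl]; print(len(cl),bl.sum(),p.mean(0),cv2.minAreaRect((p[:,:2]*1000).astype(np.float32)))
for q in pinpoint("wrist","camera_head")[:1]: print(q); print(P(ci,q['position'],d[int(q['position'][1]),int(q['position'][0])]))
for a in np.arange(.68,.84,.01):
    s=cl[(cl[:,0]>=a)&(cl[:,0]<a+.01)]
    if len(s): print(a.round(3),len(s),s.min(0).round(3)[1:],s.max(0).round(3)[1:])
E
```

```text
time: 17.6
tool_pos: [0.5648, 0.2764, 0.2578]
tool_rot: [0.001, 0.727, 0.687, 0.003]
contact_force: [-0.6, -0.0, -1.6]
gripper_width: 0.245
grasp_force: 60.2
time: 19.27
tool_pos: [0.4723, -0.1722, 0.4202]
tool_rot: [0.172, 0.019, 0.985, 0.004]
contact_force: [0.1, 0.0, -2.0]
gripper_width: 0.251
grasp_force: 60.2
239 18 [ 0.76694286 -0.14761047  0.30614249] ((771.0693359375, -147.44895935058594), (32.7090950012207, 2.310258626937866), 4.646892070770264)
0.74 2 [-0.148  0.3  ] [-0.148  0.301]
0.75 8 [-0.148  0.301] [-0.148  0.307]
0.76 9 [-0.149  0.305] [-0.147  0.309]
0.77 2 [-0.148  0.308] [-0.147  0.309]
0.78 26 [-0.15   0.301] [-0.145  0.312]
0.79 131 [-0.167  0.295] [-0.137  0.339]
0.8 45 [-0.167  0.294] [-0.137  0.336]
0.81 16 [-0.15   0.291] [-0.141  0.313]
```

View pics/g.png

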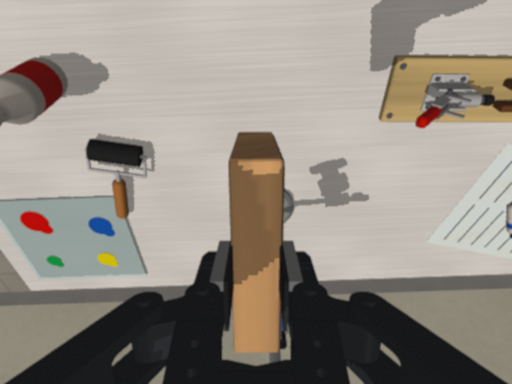

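The block's edge hides the inspection camera, whose foot is at (285,205) behind it. I'll step sideways for a clear view.

```bash
python3 -m handwheel '[[[0.006,0.03,0,0,0,0],[0.006,0.03,0,0,0,0],[0.006,0.03,0,0,0,0],[0.006,0.03,0,0,0,0],[0.006,0.03,0,0,0,0],[0.006,0.03,0,0,0,0],[0,0,0,0,0,0],[0,0,0,0,0,0],[0,0,0,0,0,0]]]' 0
python3 - <<'E'
from h import *
ci=camera_info("wrist"); im,d=grab_frame("wrist"); np.savez('w3.npz',im=im,d=d,T=ci['T'],**{k:ci[k] for k in('fx','cx','cy')}); cv2.imwrite('pics/k.png',im)
cl=cloud(ci,d,np.ones(d.shape,bool)); col=im[d>0].astype(int)
k=(abs(cl[:,0]-.755)<.12)&(abs(cl[:,1]+.15)<.12)&(cl[:,2]>.2); cl=cl[k]; col=col[k]; bl=(col[:,0]>1.6*col[:,2])&(col[:,0]>50)
p=cl[bl]; print(len(cl),bl.sum(),p.mean(0),cv2.minAreaRect((p[:,:2]*1000).astype(np.float32)))
for q in pinpoint("wrist","camera_head")[:1]: print(q); print(P(ci,q['position'],d[int(q['position'][1]),int(q['position'][0])]))
for a in np.arange(.68,.84,.01):
    s=cl[(cl[:,0]>=a)&(cl[:,0]<a+.01)]
    if len(s): print(a.round(3),len(s),s.min(0).round(3)[1:],s.max(0).round(3)[1:])
f=cloud(ci,d,np.ones(d.shape,bool)); f=f[(abs(f[:,2]-.33)<.2)&(f[:,2]>.34)&(f[:,0]>.7)&(f[:,1]<-.05)]; print('col',len(f),np.median(f,0),np.ptp(f,axis=0) if len(f) else'')
E
```

```text
time: 20.12
tool_pos: [0.5089, 0.0081, 0.4216]
tool_rot: [0.173, 0.018, 0.985, 0.003]
contact_force: [-0.4, -0.3, -2.7]
gripper_width: 0.247
grasp_force: 60.4
2212 400 [ 0.7414415  -0.16288069  0.28700937] ((751.1815185546875, -165.7515106201172), (35.27304458618164, 40.91447448730469), 7.8904547691345215)
{'position': [121.2, 255.1], 'conf': 0.64}
[ 0.71147847 -0.18153823  0.25032801]
0.69 142 [-0.184  0.276] [-0.146  0.296]
0.7 900 [-0.204  0.249] [-0.139  0.299]
0.71 226 [-0.207  0.234] [-0.139  0.296]
0.72 121 [-0.199  0.232] [-0.155  0.289]
0.73 359 [-0.189  0.267] [-0.147  0.298]
0.74 192 [-0.189  0.257] [-0.146  0.301]
0.75 42 [-0.188  0.26 ] [-0.145  0.301]
0.76 15 [-0.146  0.263] [-0.143  0.273]
0.79 172 [-0.166  0.2  ] [-0.151  0.247]
0.8 43 [-0.166  0.2  ] [-0.151  0.247]
col 0 [nan nan nan]
  return _methods._mean(a, axis=axis, dtype=dtype,
  ret = um.true_divide(
```

View pics/k.png

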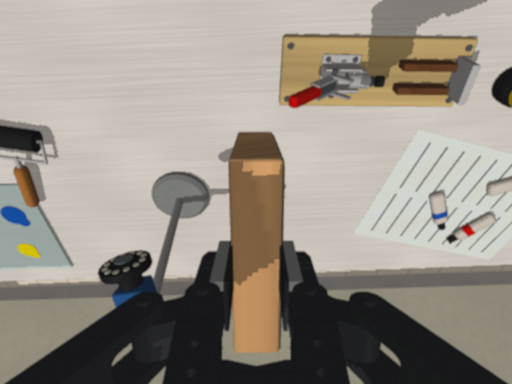

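The ring light shows clearly at (125,266), with the foot at (181,195) and the block upright in the fingers at (257,240). I'll fit the ring plane and compute the move.

```bash
cat > t.py <<'E'
from h import *
from scipy.spatial.transform import Rotation as Ro
z=np.load('w3.npz'); ci=dict(fx=z['fx'],fy=z['fx'],cx=z['cx'],cy=z['cy'],T=z['T']); im,d=z['im'],z['d']
m=np.zeros(d.shape,bool); m[245:288,95:155]=1; cl=cloud(ci,d,m)
cl=cl[(cl[:,2]>.2)&(cl[:,0]<.74)]
rng=np.random.default_rng(0); best=0
for _ in range(3000):
    a=cl[rng.choice(len(cl),3,False)]; n=np.cross(a[1]-a[0],a[2]-a[0]); n/=np.linalg.norm(n)+1e-12
    k=abs((cl-a[0])@n)<.0025
    if k.sum()>best: best=k.sum(); K=k
q=cl[K]; c=q.mean(0); n=np.linalg.svd(q-c)[2][2]; n*=-np.sign(n[0])
print('ring',best,len(cl),n,'yaw',np.degrees(np.arctan2(-n[1],-n[0])),'down',np.degrees(np.arcsin(-n[2])))
u=np.array([-n[1],n[0],0]); u/=np.linalg.norm(u); v=np.cross(n,u)
uv=np.stack([(q-c)@u,(q-c)@v],1); (cc,r)=cv2.minEnclosingCircle((uv*1000).astype(np.float32)); print('centre',c+u*cc[0]/1000+v*cc[1]/1000,'r',r)
m=np.zeros(d.shape,bool); m[165:225,145:215]=1; g=cloud(ci,d,m); g=g[(g[:,2]>.009)&(g[:,2]<.04)]; print('foot',len(g),cv2.minEnclosingCircle((g[:,:2]*1000).astype(np.float32)),np.median(g[:,2]))
m=np.zeros(d.shape,bool); m[160:240,225:290]=1; g=cloud(ci,d,m); s=state()
w=s['tool_rot']; R=Ro.from_quat([w[1],w[2],w[3],w[0]]).as_matrix(); b=(g-s['tool_pos'])@R; b=b[(abs(b[:,1])<.02)&(b[:,2]>-.06)&(b[:,2]<0)]
print('block top in tool',np.percentile(b,[1,50,99],axis=0).round(4).tolist())
print(R.round(3))
E
python3 t.py
```

```text
ring 749 1526 [-0.93850907 -0.12940897 -0.32008444] yaw 7.850883667388714 down 18.6680314029572
centre [ 0.70911689 -0.17329802  0.26419701] r 34.3812141418457
foot 1821 ((802.597412109375, -157.6748809814453), 60.06898498535156) 0.016841487777625286
block top in tool [[0.0146, -0.0124, -0.0387], [0.0335, -0.0009, -0.0373], [0.0502, 0.0108, -0.0345]]
[[-0.939  0.037  0.341]
 [ 0.04   0.999 -0.001]
 [-0.341  0.013 -0.94 ]]
```

```bash
cat > g.py <<'E'
from h import *
from scipy.spatial.transform import Rotation as Ro
y=np.radians(8.4);t=np.radians(20); X=np.array([np.cos(t)*np.cos(y),np.cos(t)*np.sin(y),np.sin(t)]); Y=np.array([-np.sin(y),np.cos(y),0]); Z=np.cross(X,Y)
F=np.array([.567,-.194,.2125]); Rt=np.stack([Y,X,-Z],1)
s=state(); w=s['tool_rot']; R=Ro.from_quat([w[1],w[2],w[3],w[0]]).as_matrix()
T=F-Rt@np.array([0,.0107,.005]); print('target',T.round(4),'d',(T-s['tool_pos']).round(4),'rv',np.degrees(Ro.from_matrix(Rt@R.T).as_rotvec()).round(2),s['time'],s['grasp_force'])
E
python3 g.py
```

```text
target [ 0.5554 -0.1957  0.2135] d [ 0.0467 -0.2028 -0.2081] rv [ 29.41   2.1  -74.23] 20.2167 60.39460301399231
```

```bash
python3 -m handwheel '[[[0,-0.0127,-0.006,1.84,0.13,-4.64],[0,-0.0127,-0.006,1.84,0.13,-4.64],[0,-0.0127,-0.006,1.84,0.13,-4.64],[0,-0.0127,-0.006,1.84,0.13,-4.64],[0,-0.0127,-0.006,1.84,0.13,-4.64],[0,-0.0127,-0.006,1.84,0.13,-4.64],[0,-0.0127,-0.006,1.84,0.13,-4.64],[0,-0.0127,-0.006,1.84,0.13,-4.64],[0,-0.0127,-0.006,1.84,0.13,-4.64],[0,-0.0127,-0.006,1.84,0.13,-4.64],[0,-0.0127,-0.006,1.84,0.13,-4.64],[0,-0.0127,-0.006,1.84,0.13,-4.64],[0,-0.0127,-0.006,1.84,0.13,-4.64],[0,-0.0127,-0.006,1.84,0.13,-4.64],[0,-0.0127,-0.006,1.84,0.13,-4.64],[0,-0.0127,-0.006,1.84,0.13,-4.64],[0,0,0,0,0,0],[0,0,0,0,0,0]]]' 0
python3 g.py
```

```text
time: 21.72
tool_pos: [0.5076, -0.1968, 0.3251]
tool_rot: [0.114, 0.644, 0.745, 0.131]
contact_force: [0.2, 1.1, -2.5]
gripper_width: 0.246
grasp_force: 60.4
target [ 0.5554 -0.1957  0.2135] d [ 0.0477  0.0011 -0.1115] rv [0.02 0.   0.08] 21.7167 60.35330057144165
```

```bash
python3 -m handwheel '[[[0.005,0,-0.01,0,0,0],[0.006,0,-0.014,0,0,0],[0.006,0,-0.014,0,0,0],[0.006,0.001,-0.014,0,0,0],[0.006,0,-0.014,0,0,0],[0.006,0,-0.014,0,0,0],[0.006,0,-0.014,0,0,0],[0.004,0,-0.01,0,0,0],[0.003,0,-0.007,0,0,0],[0,0,0,0,0,0],[0,0,0,0,0,0],[0,0,0,0,0,0],[0,0,0,0,0,0]]]' 0
python3 g.py
python3 - <<'E'
from h import *
ims=[]
for c in("scene","top"):
    ci=camera_info(c); im,d=grab_frame(c); ims.append(im)
    for t in("block","block_face","camera_head"):
        for q in pinpoint(c,t)[:1]: print(c,t,round(q['conf'],2),P(ci,q['position'],d[int(q['position'][1]),int(q['position'][0])]).round(3))
    for q in masks_of(c,"block")[:1]: print(c,np.percentile(cloud(ci,d,q['region']),[3,50,97],axis=0).round(3).tolist())
a=cv2.resize(ims[0][110:230,130:270],(420,360),interpolation=cv2.INTER_CUBIC); b=cv2.resize(ims[1][80:200,220:340],(360,360),interpolation=cv2.INTER_CUBIC)
cv2.imwrite('pics/m.png',np.hstack([a,b]))
E
```

```text
time: 22.8
tool_pos: [0.5568, -0.1948, 0.2162]
tool_rot: [0.115, 0.643, 0.746, 0.132]
contact_force: [-0.0, -0.3, -2.4]
gripper_width: 0.251
grasp_force: 60.4
target [ 0.5554 -0.1957  0.2135] d [-0.0014 -0.001  -0.0027] rv [ 0.11  0.18 -0.02] 22.8 60.36133646965027
scene block 0.8 [ 0.577 -0.196  0.193]
scene block_face 0.58 [ 0.561 -0.188  0.234]
scene camera_head 0.66 [ 0.709 -0.148  0.285]
scene [[0.525, -0.24, 0.168], [0.561, -0.177, 0.217], [0.58, -0.139, 0.255]]
top block 0.5 [ 0.553 -0.188  0.299]
top block_face 0.48 [ 0.546 -0.187  0.305]
top camera_head 0.76 [ 0.703 -0.166  0.299]
top [[0.528, -0.187, 0.124], [0.549, -0.16, 0.246], [0.579, -0.143, 0.262]]
```

View pics/m.png

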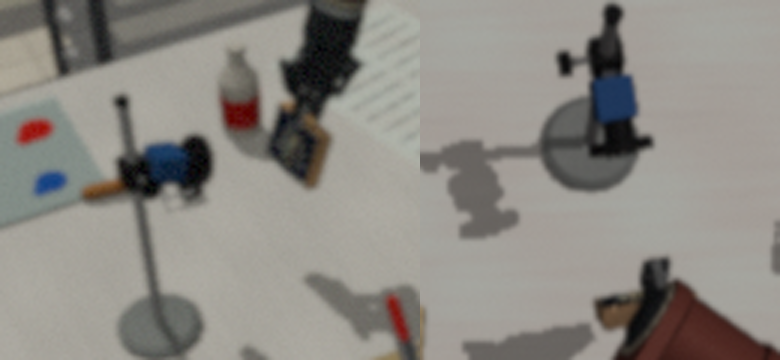

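The left half shows the engraved face at (300,145) turned square to the lens at (197,160), upright and clear of everything. The right half shows the block in line with the camera axis. One small trim, then hand in.

```bash
python3 -m handwheel '[[[-0.001,-0.001,-0.0015,0,0,0],[0,0,0,0,0,0],[0,0,0,0,0,0],[0,0,0,0,0,0],[0,0,0,0,0,0],[0,0,0,0,0,0],[0,0,0,0,0,0],[0,0,0,0,0,0]]]' 0 && python3 -c "
from plant import *
print(job_done())"
```

```text
time: 23.97
tool_pos: [0.5554, -0.1953, 0.2133]
tool_rot: [0.114, 0.643, 0.746, 0.132]
contact_force: [0.0, 0.3, -1.7]
gripper_width: 0.24
grasp_force: 60.4
the job is handed in; nothing more can be done
None
```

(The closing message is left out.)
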